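Show the full rivet tin to the bench monitor

ROBOT

A 6-joint arm with a two-finger parallel gripper is mounted at the origin on the work surface. World frame = base frame: x ahead of the robot, y to its left, z up, the work surface at z = 0. Lengths are in m, angles in rad, forces in N, time in s.
With the tool pointing down it reaches from about 0.375 to 0.975 m from the base axis. Payload 3.8 kg.
Tool frame: the origin (TCP) lies between the finger pads; the fingertips stand 19 mm ahead of it and the grasp point (between the pads) is the TCP; y points along the fingers, z is the direction in which the jaws open and shut, and the axes are right-handed (so a half turn about y gives the same grasp; the last joint's range is limited). The gripper opens to 85 mm and grips with 20 to 120 N. Pads are 22 mm wide; open, the fingers measure 114 mm over their backs; the gripper's body (76 mm by 85 mm) begins 54 mm behind the grasp point. The pads swing forward as they close: fully open they stand 13 mm farther back than shut.
Start: joints at [-1.299, 0.264, 1.604, -0, 1.274, -0.037], TCP at [0.205, -0.643, 0.25] pointing down, gripper open.
Joint ranges: [-2.63, 2.63], [-0.94, 2.18], [0.31, 2.57], [-1.31, 4.45], [0, 2.66], [-2.55, 2.55]. Speed limits (rad/s): [2.57, 2.57, 3.14, 3.14, 3.14, 3.14].

INTERFACE

Orientations are given as a rotation vector (axis times angle).
In Python, from workcell import get_obs, grab_frame, camera_model, ticket, finder gives the robot as it stands.
- The arm moves only by the shell command python3 -m inch 'ROWS' [FORCE]. ROWS is JSON, a list of rows, each a list of 3 entries, a list of its own where there are three numbers: the gripper command: -1 is fully open, 1 is shut, values between are in proportion, then the shift along the tool's x, y, z in mm, then the turn, a rotation vector about the tool's x, y, z in rad. In form: [[gripper, [x, y, z], [wx, wy, wz]], ...]. A call has 1 to 20 rows; each row shifts and turns the commanded pose from where the row before left it, along the tool's axes as they then stand; what a row does not reach is not made up. A row lasts 1/12 s, in which the tool goes at most 41.7 mm and 7.16 degrees, less where a joint would pass 70% of its speed; a pose out of reach is approached as far as the arm can. A call is refused whole if a number of a shift passes 41.7 or a number of a turn 0.125, either way. A call with a gripper value outside its range is refused whole. The fingers move at their own pace and stop on an object; FORCE is the grip in N (left out, the last holds). Time passes only in rows, so rows that do not move let the fingers close. It gives the time, the measured TCP pose, the force and the opening at its end, in the units of the state.
- get_obs(): the state, without advancing time (a new reading comes with each control period).
- grab_frame(name): name is "side" or "top"; returns (picture, depth): 480x640x3 uint8, red, green, blue; 480x640 float32, m along the optical axis (not along the pixel's ray), 0 where there is no reading.
- camera_model(name): a dict with "fovy" (degrees; the focal length in pixels is half the picture's height over the tangent of half this angle, whatever the lens; pixels are square), "cx", "cy" (the principal point, pixels), "position" and "orientation" of the camera in the world. Camera axes: x right, y up, looking along -z (the intrinsics and any distortion apply to the point x, -y, -z); pixel columns grow to the right and rows downward; lengths in m; the calibration is good to about 2 mm. A picture is of the moment at which its call begins. camera_model takes no time and is no camera call.
- ticket.close_job(): hands the job in, once; it reports no verdict.
Trained networks look in the newest picture that a camera, given by its name, has taken for a name from the list of things; names that differ only in an ending like _2 or _b are one class to them, and where a whole thing is asked for, a point or a joint stands for the part that bears it (a point fixed in the world has none). Each returns a list of dicts, best first, with "confidence" (0 to 1); they miss things now and then, are a little off and sometimes report something else, mostly with a low value. They report only what shows in the picture. A call takes as long as a camera call.
- finder.look_for(name, camera): "xyz" ([x, y, z] in m, in world coordinates, good to about 4 mm: the middle of the surface that is visible of it).
- finder.tip_of(name, camera): "xyz" ([x, y, z] in m, in world coordinates, good to about 4 mm: a listed point, or the origin of a listed thing).
The state is a dict: "t": time; "joint_positions": joint angles; "qvel": joint speeds; "effort": joint torques, N m; "eef_pos": TCP position; "ee_rot": TCP orientation; "wrist_force": force on the tool from outside, world axes, zero at the start; "wrist_torque": the same for the moment, N m; "finger_gap": finger opening in m.
Only numpy, scipy, OpenCV 4.12 (cv2) and the standard library are available. Lean on these libraries where they do the work, as an engineer would, in place of code of your own. Each camera call takes 0.05 s, during which the arm holds its last target.

TASK

Raise the folded bench monitor's stiff-hinged screen by its carry bar to 75 degrees from its base and let go, so that its camera looks over the mat. Then heft the three identical rivet tins, find the heaviest by feel, and finish while holding that one up, upright and still, at the view point in front of the screen; show no other tin there. Leave the two lighter tins standing upright on the mat, tip no tin over, and do not disturb the bottles, the mallet or the steel block.

Things in the scene. Friction and masses are not known exactly. Their poses are not given: they have to be found in the camera images.
- monitor: fixed grey base of the bench monitor, 170 (x) x 240 (y) x 34 mm high, keys on its top. Stands on the mat, its position and yaw vary. Origin: centre of its underside, on the mat's top at z = 3 mm; its own x axis points away from the front, towards the hinge at the rear edge; z up
- screen (a joint): angle of the blue screen panel (155 mm deep, 238 mm wide, 14 mm thick, 0.6 kg) from lying flat on the base: 0 = folded flat, 1.309 rad (75 degrees) = wanted, stop at 2.1. It starts between 0 and 0.25. Its front edge rises as the angle grows. The hinge is stiff and the screen stays where it is left; lifting it by the bar takes about 5 to 10 N
- hinge (a point): point on the screen's hinge axis, 80 mm along +x and 45 mm above the origin of the monitor base; the axis runs along the base's y
- bar (a point): middle of the black round carry bar on the screen's free edge, 12 mm thick and 120 mm long, parallel to the hinge axis, 210 mm from it in the plane of the panel. Bar and two end stays form a loop: between bar and panel edge 44 mm are clear, between the stays 108 mm. With the screen folded flat the bar lies 48 mm above the table, with nothing under it but the mat. It can be pinched from above, fingers closing across the bar, and turns between the fingers as the screen rises
- view (a point): the view point, a point in the air fixed to the monitor base: where the centre of the shown tin's underside belongs, on the base's middle line, 130 mm towards the front from the base's origin (45 mm before its front edge) and 140 mm above the base's underside
- tin_a: one of three outwardly identical closed round rivet tins (brass-coloured, green band, dark lid), 56 mm diameter, 70 mm high, standing upright on the mat; its contents cannot be seen. The heaviest weighs between 0.55 and 0.7 kg, the two others between 0.23 and 0.33 kg; which is which changes each time, and the contents may shift by a few mm inside. Origin: centre of its underside, z up
- tin_b: one of three outwardly identical closed round rivet tins (brass-coloured, green band, dark lid), 56 mm diameter, 70 mm high, standing upright on the mat; its contents cannot be seen. The heaviest weighs between 0.55 and 0.7 kg, the two others between 0.23 and 0.33 kg; which is which changes each time, and the contents may shift by a few mm inside. Origin: centre of its underside, z up
- tin_c: one of three outwardly identical closed round rivet tins (brass-coloured, green band, dark lid), 56 mm diameter, 70 mm high, standing upright on the mat; its contents cannot be seen. The heaviest weighs between 0.55 and 0.7 kg, the two others between 0.23 and 0.33 kg; which is which changes each time, and the contents may shift by a few mm inside. Origin: centre of its underside, z up
- mat: large dark cutting mat with a pale grid, 660 x 1160 mm, fixed flat on the table, its top at z = 3 mm. Origin: centre of its underside
- dye1: white dye bottle, 44 mm diameter, 100 mm high, upright; to be left alone. Origin: centre of its underside
- dye2: white dye bottle, 44 mm diameter, 100 mm high, upright; to be left alone. Origin: centre of its underside
- mallet: wooden mallet lying on the mat: head 60 x 100 x 60 mm centred 50 mm along its +x, handle 26 mm thick reaching 130 mm along its -x; to be left alone. Origin: on the mat under it, 20 mm from the head's near face, on the handle's side
- block: dark steel block 90 x 60 x 30 mm; to be left alone. Origin: centre of its underside

How it is judged:
By the outcome, as a careful person would: the job done as asked, in the order asked, and still so for the second after the job is handed in, while the arm keeps its last pose, push and grip.
It also fails if it takes over 72 s, if anything falls off the work surface, if the arm or the gripper's body presses on something with over 40 N, if the wrist force passes 120 N, or if a joint passes its speed limit or range.

## Working session

There is one attempt and no reset: what is moved stays moved. The work goes in short steps, Python scripts to look and compute and a shell command to move; the robot and the scene stay as the last step left them, time stands still between calls to the robot, and variables do not carry over. Pictures are saved under pics/ and viewed, and the job is handed in when it is done.

```bash
ls; mkdir -p pics; python3 - <<'E'
from workcell import get_obs, grab_frame, camera_model, finder
import cv2,numpy as np
np.set_printoptions(precision=4,suppress=True)
o=get_obs(); print(o)
for c in("top","side"):
    print(c,camera_model(c))
    p,d=grab_frame(c); cv2.imwrite(f"pics/{c}0.png",p[:,:,::-1]); np.save(f"pics/{c}0.npy",d)
for c in("top","side"):
  for n in("monitor","hinge","bar","view","tin_a","dye1","mallet","block"):
    try: print(c,n,[(np.round(r['xyz'],3).tolist(),round(r['confidence'],2)) for r in finder.tip_of(n,c)])
    except Exception as e: print(c,n,e)
print(get_obs()['t'])
E
```

```text
pics
{'t': 0.0, 'joint_positions': array([-1.2989,  0.2647,  1.6054, -0.0001,  1.2737, -0.0369]), 'qvel': array([-0.0005, -0.001 ,  0.0005, -0.001 , -0.0004, -0.0007]), 'effort': array([  0.0006, -51.5106, -36.7318,  -0.    ,   0.0127,  -0.    ]), 'eef_pos': array([ 0.2049, -0.6424,  0.249 ]), 'ee_rot': array([-0.3202,  2.0573, -2.0528]), 'wrist_force': array([ 0.529 ,  0.6488, -0.4241]), 'wrist_torque': array([ 0.0042, -0.0335,  0.0106]), 'finger_gap': 0.08519197667646063}
top {'fovy': 54.03935614158056, 'cx': 318.4081172130546, 'cy': 235.12733686426753, 'position': array([0.5491, 0.0578, 1.13  ]), 'orientation': array([ 0.0265, -0.0415, -1.5447])}
side {'fovy': 52.093194242650426, 'cx': 321.19059881760575, 'cy': 240.0752836313691, 'position': array([ 0.4002, -0.7907,  0.8446]), 'orientation': array([ 0.862 , -0.1066, -0.237 ])}
top monitor [([0.626, 0.214, 0.002], 0.67)]
top hinge [([0.706, 0.205, 0.05], 0.97)]
top bar [([0.5, 0.222, 0.078], 0.82), ([0.625, -0.134, 0.004], 0.38)]
top view [([0.497, 0.221, 0.141], 0.73), ([0.707, 0.203, 0.045], 0.16)]
top tin_a [([0.482, -0.328, 0.003], 0.85), ([0.623, -0.138, 0.004], 0.85), ([0.437, -0.132, 0.002], 0.68)]
top dye1 [([0.774, -0.048, 0.0], 0.83), ([0.777, -0.132, 0.002], 0.8)]
top mallet [([0.695, -0.385, 0.003], 0.9), ([0.774, -0.047, 0.003], 0.36)]
top block [([0.519, 0.474, 0.006], 0.78)]
side monitor [([0.626, 0.208, 0.003], 0.85)]
side hinge [([0.704, 0.206, 0.051], 0.76)]
side bar [([0.499, 0.219, 0.078], 0.81), ([0.629, 0.207, 0.003], 0.3)]
side view [([0.496, 0.219, 0.143], 0.79)]
side tin_a [([0.436, -0.134, 0.003], 0.84), ([0.483, -0.329, 0.004], 0.58)]
side dye1 [([0.782, -0.129, 0.0], 0.78), ([0.777, -0.045, 0.004], 0.58), ([0.438, -0.135, 0.003], 0.17)]
side mallet [([0.695, -0.386, 0.001], 0.78)]
side block [([0.517, 0.474, 0.002], 0.69)]
0.9
```

View pics/top0.png

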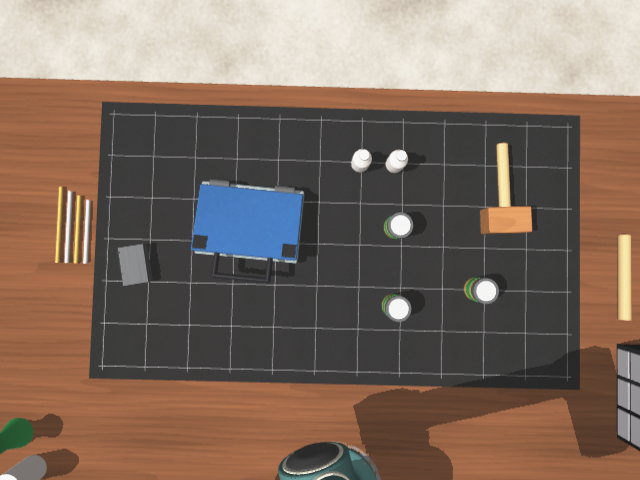

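View pics/side0.png

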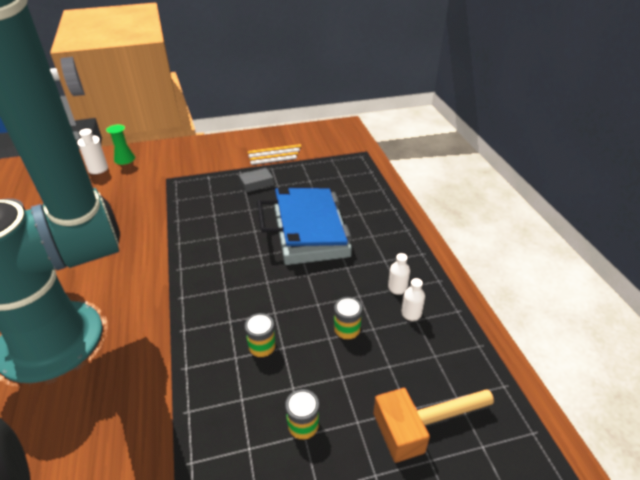

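Top view: the folded monitor is around pixel (250,222) with its bar at (242,278). The tins are at (399,226), (397,308) and (485,290). The detections match the picture. Next I'll refine the bar and monitor pose with depth.

```bash
cat > h.py <<'E'
from workcell import get_obs, grab_frame, camera_model, finder
import cv2,numpy as np
from scipy.spatial.transform import Rotation as R
np.set_printoptions(precision=4,suppress=True)
def cloud(c,d):
    m=camera_model(c); f=240/np.tan(np.radians(m['fovy'])/2)
    v,u=np.mgrid[0:480,0:640]
    P=np.stack([(u-m['cx'])/f*d,-(v-m['cy'])/f*d,-d],-1)
    return P@R.from_rotvec(m['orientation']).as_matrix().T+m['position']
def to(target,zdir,obs=None):
    """shift (mm) in current tool axes and turn to reach tool down with jaw axis zdir"""
    o=obs or get_obs(); A=R.from_rotvec(o['ee_rot']).as_matrix()
    y=np.array([0,0,-1.]); z=np.array(zdir,float); z/=np.linalg.norm(z); B=np.c_[np.cross(y,z),y,z]
    dp=np.array(target)-o['eef_pos']
    print('t',o['t'],'pos',o['eef_pos'],'gap',o['finger_gap'],'F',o['wrist_force'])
    print('shift now-axes mm',A.T@dp*1e3,'shift target-axes',B.T@dp*1e3,'turn',R.from_matrix(A.T@B).as_rotvec())
E
python3 - <<'E'
from h import *
print(R.from_rotvec(get_obs()['ee_rot']).as_matrix())
for c in("top","side"):
    d=np.load(f"pics/{c}0.npy"); P=cloud(c,d); p=cv2.imread(f"pics/{c}0.png").astype(int)
    blue=(p[...,0]>p[...,2]+60)&(P[...,2]>.03)&(P[...,0]>.45)&(P[...,0]<.75)&(P[...,1]>.05)&(P[...,1]<.4)
    Q=P[blue]; ctr=Q.mean(0); w=np.linalg.svd(Q-ctr,full_matrices=0)[2][2]; w*=np.sign(w[2])
    r=cv2.minAreaRect(Q[:,:2].astype(np.float32)*1000)
    print(c,len(Q),ctr,'n',w,'tilt',np.degrees(np.arccos(w[2])),'dir',np.arctan2(w[1],w[0]),r)
    k=(P[...,2]>.05)&(P[...,2]<.12)&(P[...,0]>.47)&(P[...,0]<.52)&(P[...,1]>.1)&(P[...,1]<.32)&(d>0)
    S=P[k]; print('bar',len(S),S.mean(0) if len(S) else 0, S.min(0),S.max(0), np.polyfit(S[:,1],S[:,0],1))
    for t in [(.483,-.329),(.625,-.136),(.4365,-.133)]:
        k=(np.hypot(P[...,0]-t[0],P[...,1]-t[1])<.05)&(abs(P[...,2]-.073)<.006)
        S=P[k]; (cc,rr)=cv2.minEnclosingCircle(S[:,:2].astype(np.float32)) ; print('tin',S.mean(0),cc,rr)
b=R.from_euler('z',-.073)
to([.5,.22,.2],[1,-.073,0]); to([.5,.22,.2],[-1,.073,0])
E
```

```text
[[-0.9527  0.      0.3039]
 [-0.3039 -0.0001 -0.9527]
 [-0.     -1.      0.0001]]
top 6593 [0.6236 0.2093 0.0726] n [ 0.9879 -0.0445  0.1483] tilt 81.46980901850483 dir -0.04501066482262706 ((622.16357421875, 191.18414306640625), (276.87396240234375, 155.06410217285156), 85.7347412109375)
bar 410 [0.499  0.2154 0.082 ] [0.4853 0.152  0.0726] [0.519  0.2852 0.0886] [0.0316 0.4922]
tin [ 0.4799 -0.3288  0.0742] (0.47986653447151184, -0.32938575744628906) 0.029602080583572388
tin [ 0.6223 -0.1345  0.0744] (0.6221798658370972, -0.13475044071674347) 0.028821012005209923
tin [ 0.4355 -0.1334  0.0745] (0.43498551845550537, -0.13347892463207245) 0.028850911185145378
side 3161 [0.6232 0.1965 0.0652] n [ 0.1326 -0.0118  0.9911] tilt 7.6502592313391835 dir -0.08854102104295843 ((626.0315551757812, 210.1730499267578), (244.97877502441406, 158.5741729736328), 85.62322998046875)
bar 219 [0.5014 0.207  0.0788] [0.4883 0.1514 0.0686] [0.5199 0.2825 0.0868] [0.0304 0.4951]
tin [ 0.4821 -0.3315  0.0728] (0.48177602887153625, -0.3298373520374298) 0.029965752735733986
tin [ 0.6242 -0.1375  0.0725] (0.623478889465332, -0.13510683178901672) 0.031025366857647896
tin [ 0.4375 -0.1362  0.0727] (0.4391419589519501, -0.13494600355625153) 0.03039124421775341
t 0.9 pos [ 0.2051 -0.6431  0.2503] gap 0.08523363364695456 F [ 0.668  -0.6748 -0.1131]
shift now-axes mm [-543.2029   50.2626 -732.669 ] shift target-axes [-882.2683   50.3248  231.2349] turn [-0.0001 -1.1891  0.    ]
t 0.9 pos [ 0.2051 -0.6431  0.2503] gap 0.08523363364695456 F [ 0.668  -0.6748 -0.1131]
shift now-axes mm [-543.2029   50.2626 -732.669 ] shift target-axes [ 882.2683   50.3248 -231.2349] turn [-0.      1.9525 -0.0001]
```

```bash
python3 -m inch '[[0.06,[0,0,0],[0,-0.119,0]],[0.06,[0,0,0],[0,-0.119,0]],[0.06,[0,0,0],[0,-0.119,0]],[0.06,[0,0,0],[0,-0.119,0]],[0.06,[0,0,0],[0,-0.119,0]],[0.06,[0,0,0],[0,-0.119,0]],[0.06,[0,0,0],[0,-0.119,0]],[0.06,[0,0,0],[0,-0.119,0]],[0.06,[0,0,0],[0,-0.119,0]],[0.06,[0,0,0],[0,-0.119,0]],[0.06,[-36,2,9.5],[0,0,0]],[0.06,[-36,2,9.5],[0,0,0]],[0.06,[-36,2,9.5],[0,0,0]],[0.06,[-36,2,9.5],[0,0,0]],[0.06,[-36,2,9.5],[0,0,0]],[0.06,[-36,2,9.5],[0,0,0]],[0.06,[-36,2,9.5],[0,0,0]],[0.06,[-36,2,9.5],[0,0,0]],[0.06,[-36,2,9.5],[0,0,0]],[0.06,[-36,2,9.5],[0,0,0]]]' 40
python3 -c "
from h import *
to([.4985,.2205,.15],[.997,-.075,0])"
```

```text
t: 2.57
eef_pos: [0.326, -0.2892, 0.2305]
ee_rot: [-1.174, 1.262, -1.263]
wrist_force: [0.9, 0.2, 0.0]
finger_gap: 0.04
t 2.5667 pos [ 0.326  -0.2892  0.2305] gap 0.03998215236822777 F [0.8806 0.1524 0.0354]
shift now-axes mm [-520.955    80.2882  135.0239] shift target-axes [-521.2416   80.4696  133.8043] turn [-0.0008  0.0025  0.0005]
```

```bash
python3 -m inch '[[0.06,[-37,5.7,9.5],[0,0,0]],[0.06,[-37,5.7,9.5],[0,0,0]],[0.06,[-37,5.7,9.5],[0,0,0]],[0.06,[-37,5.7,9.5],[0,0,0]],[0.06,[-37,5.7,9.5],[0,0,0]],[0.06,[-37,5.7,9.5],[0,0,0]],[0.06,[-37,5.7,9.5],[0,0,0]],[0.06,[-37,5.7,9.5],[0,0,0]],[0.06,[-37,5.7,9.5],[0,0,0]],[0.06,[-37,5.7,9.5],[0,0,0]],[0.06,[-37,5.7,9.5],[0,0,0]],[0.06,[-37,5.7,9.5],[0,0,0]],[0.06,[-37,5.7,9.5],[0,0,0]],[0.06,[-30,5,9],[0,0,0]],[0.06,[0,0,0],[0,0,0]]]'
python3 -c "
from h import *
to([.4985,.2205,.078],[.997,-.075,0])
p,d=grab_frame('side'); cv2.imwrite('pics/s1.png',p[100:320,200:420,::-1].repeat(2,0).repeat(2,1))"
```

```text
t: 3.82
eef_pos: [0.4962, 0.2141, 0.1507]
ee_rot: [-1.173, 1.26, -1.258]
wrist_force: [-0.2, 0.4, 0.2]
finger_gap: 0.0403
t 3.8167 pos [0.4962 0.2141 0.1507] gap 0.04030139953315696 F [-0.2472  0.3671  0.1989]
shift now-axes mm [-6.3252 72.7404  1.7966] shift target-axes [-6.5135 72.7229  1.8306] turn [-0.0011  0.0067 -0.0024]
```

View pics/s1.png

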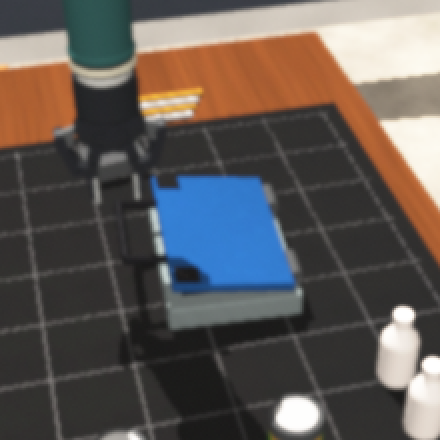

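The fingers straddle the bar just above it (crop about (115,180), bar at (125,230)). Descending and pinching.

```bash
python3 -m inch '[[0.06,[-6,12,2],[0,0.006,0]],[0.06,[0,15,0],[0,0,0]],[0.06,[0,15,0],[0,0,0]],[0.06,[0,15,0],[0,0,0]],[0.06,[0,15,0],[0,0,0]],[0.06,[0,0,0],[0,0,0]],[1,[0,0,0],[0,0,0]],[1,[0,0,0],[0,0,0]],[1,[0,0,0],[0,0,0]],[1,[0,0,0],[0,0,0]],[1,[0,0,0],[0,0,0]]]' 50
python3 -c "
from h import *
to([.4985,.2205,.078],[.997,-.075,0])
p,d=grab_frame('side'); cv2.imwrite('pics/s2.png',p[100:320,200:420,::-1].repeat(2,0).repeat(2,1))"
```

```text
t: 4.78
eef_pos: [0.498, 0.2148, 0.0802]
ee_rot: [-1.17, 1.265, -1.267]
wrist_force: [1.3, -3.8, 1.7]
finger_gap: 0.0102
t 4.7833 pos [0.498  0.2148 0.0802] gap 0.01021294269874418 F [ 1.2519 -3.8185  1.7142]
shift now-axes mm [-5.726   2.175   0.0817] shift target-axes [-5.7254  2.1757  0.102 ] turn [-0.0019 -0.0028  0.0001]
```

View pics/s2.png

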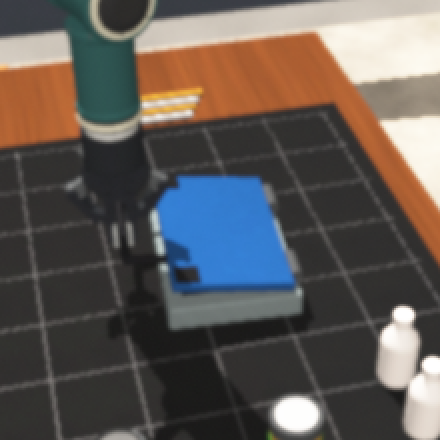

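```bash
python3 -c "
import numpy as np
t=np.linspace(.14,1.309,21); r=210
print(np.round(np.c_[-np.diff(r*np.sin(t)),np.diff(-r*np.cos(t))],1).tolist())"
```

```text
[[-12.1, 2.1], [-12.0, 2.8], [-11.8, 3.5], [-11.6, 4.1], [-11.3, 4.8], [-11.0, 5.5], [-10.7, 6.1], [-10.3, 6.7], [-9.9, 7.3], [-9.4, 7.9], [-8.9, 8.4], [-8.4, 8.9], [-7.9, 9.4], [-7.3, 9.8], [-6.8, 10.2], [-6.1, 10.6], [-5.5, 11.0], [-4.9, 11.3], [-4.2, 11.5], [-3.5, 11.8]]
```

```bash
python3 -m inch '[[1,[0,-12.1,2.1],[0,0,0]],[1,[0,-12,2.8],[0,0,0]],[1,[0,-11.8,3.5],[0,0,0]],[1,[0,-11.6,4.1],[0,0,0]],[1,[0,-11.3,4.8],[0,0,0]],[1,[0,-11,5.5],[0,0,0]],[1,[0,-10.7,6.1],[0,0,0]],[1,[0,-10.3,6.7],[0,0,0]],[1,[0,-9.9,7.3],[0,0,0]],[1,[0,-9.4,7.9],[0,0,0]],[1,[0,0,0],[0,0,0]]]'
python3 -c "
from h import *
o=get_obs();H=np.array([.705,.205,.048]);d=o['eef_pos']-H;r=-(d[0]*.997-d[1]*.075);print('r',np.hypot(r,d[2]),'th',np.arctan2(d[2],r))
p,d=grab_frame('side'); cv2.imwrite('pics/s3.png',p[60:320,180:440,::-1].repeat(2,0).repeat(2,1))"
```

```text
t: 5.75
eef_pos: [0.5473, 0.2112, 0.1923]
ee_rot: [-1.174, 1.269, -1.265]
wrist_force: [-10.2, -1.7, 6.2]
finger_gap: 0.0099
r 0.21379553659529815 th 0.7411489350950942
```

View pics/s3.png

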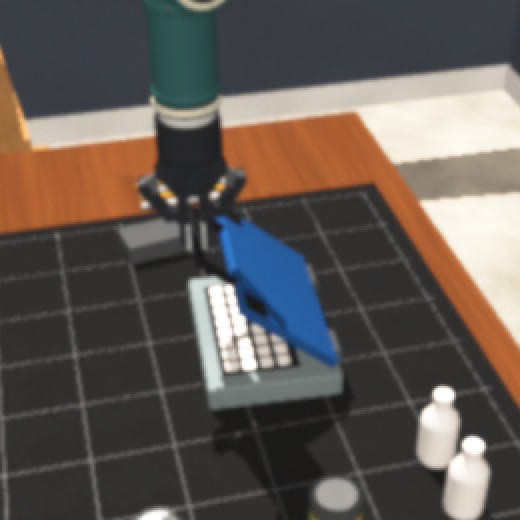

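The screen is following, half raised (panel around (280,280) in the crop). Continuing.

```bash
python3 -m inch '[[1,[0,-8.9,8.4],[0,0,0]],[1,[0,-8.4,8.9],[0,0,0]],[1,[0,-7.9,9.4],[0,0,0]],[1,[0,-7.3,9.8],[0,0,0]],[1,[0,-6.8,10.2],[0,0,0]],[1,[0,-6.1,10.6],[0,0,0]],[1,[0,-5.5,11],[0,0,0]],[1,[0,-4.9,11.3],[0,0,0]],[1,[0,-4.2,11.5],[0,0,0]],[1,[0,-3.5,11.8],[0,0,0]],[1,[0,0,0],[0,0,0]],[1,[0,0,0],[0,0,0]]]'
cat > scr.py <<'E'
from h import *
import sys
o=get_obs();H=np.array([.705,.205,.048]);d=o['eef_pos']-H;r=-(d[0]*.997-d[1]*.075);print('r',np.hypot(r,d[2]),'th',np.arctan2(d[2],r),'th if bar 3 lower',np.arctan2(d[2]-.003,r))
for c in("side","top"):
    p,d=grab_frame(c); P=cloud(c,d); q=p.astype(int)
    b=(q[...,2]>q[...,0]+60)&(P[...,2]>.03)&(P[...,0]>.45)&(P[...,0]<.8)&(P[...,1]>.05)&(P[...,1]<.4)&(d>0)
    if c=="side": cv2.imwrite(sys.argv[1],p[60:320,180:440,::-1].repeat(2,0).repeat(2,1))
    Q=P[b]; 
    b2=cv2.erode(b.astype(np.uint8),np.ones((5,5)))>0; Q=P[b2]
    if len(Q)<50: print(c,'few',len(Q)); continue
    ctr=np.median(Q,0)
    for _ in range(3):
        w=np.linalg.svd(Q-Q.mean(0),full_matrices=0)[2][2]; e=(Q-Q.mean(0))@w; Q=Q[abs(e)<max(.002,2.5*e.std())] if e.std()>.001 else Q
    w*=-np.sign(w[0]) if abs(w[0])>.3 else np.sign(w[2])
    print(c,len(Q),'n',w,'rms',e.std(),'theta deg',np.degrees(np.arctan2(-(w[0]*.997-w[1]*.075),w[2])),np.degrees(np.arctan2((w[0]*.997-w[1]*.075),-w[2])))
    print(Q.mean(0))
E
python3 scr.py pics/s4.png
```

```text
t: 6.8
eef_pos: [0.6527, 0.2036, 0.2596]
ee_rot: [-1.165, 1.263, -1.268]
wrist_force: [-3.8, -1.8, 9.5]
finger_gap: 0.0097
r 0.21788335766597577 th 1.3297759277902779 th if bar 3 lower 1.326444867302726
side few 0
top few 17
```

View pics/s4.png

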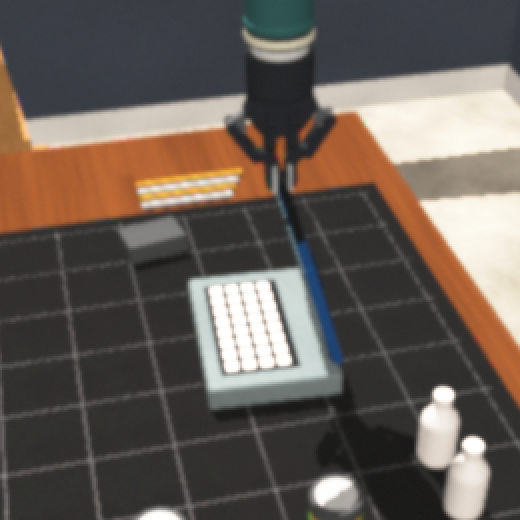

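```bash
python3 -m inch '[[0.1,[0,0,0],[0,0,0]],[0.1,[0,0,0],[0,0,0]],[0.1,[0,0,0],[0,0,0]],[0.1,[0,-12,0],[0,0,0]],[0.1,[0,-25,0],[0,0,0]],[0.1,[0,-30,0],[0,0,0]],[0.1,[30,-10,0],[0,0,0]],[-1,[40,0,0],[0,0,0]],[-1,[40,0,0],[0,0,0]],[-1,[40,0,0],[0,0,0]],[-1,[20,0,0],[0,0,0]]]'
cat > s5.py <<'E'
from h import *
import sys
tag=sys.argv[1]
for c in("side","top"):
    p,d=grab_frame(c); P=cloud(c,d); np.save(f'pics/{tag}{c}.npy',P)
    x=p[60:320,180:440] if c=="side" else p[120:340,150:370]
    cv2.imwrite(f'pics/{tag}{c}.png',x[:,:,::-1].repeat(2,0).repeat(2,1)); cv2.imwrite(f'pics/{tag}{c}_full.png',p[:,:,::-1])
    for n in("bar","hinge","monitor","view"):
        print(c,n,[(np.round(r['xyz'],4).tolist(),round(r['confidence'],2)) for r in finder.tip_of(n,c)][:2])
print(get_obs()['t'],get_obs()['eef_pos'])
E
python3 s5.py a
```

```text
t: 7.82
eef_pos: [0.6369, 0.0297, 0.3311]
ee_rot: [-1.171, 1.266, -1.27]
wrist_force: [0.0, 0.7, 0.4]
finger_gap: 0.0841
side bar [([0.654, 0.2074, 0.2516], 0.57)]
side hinge [([0.7048, 0.2043, 0.0522], 0.61), ([0.6544, 0.2071, 0.2507], 0.17)]
side monitor [([0.6262, 0.2108, 0.0063], 0.85), ([0.5193, 0.473, -0.0001], 0.55)]
side view [([0.4807, -0.3309, 0.0019], 0.7)]
top bar [([0.6521, 0.2109, 0.2517], 0.7)]
top hinge [([0.7057, 0.2019, 0.047], 0.93)]
top monitor [([0.6272, 0.2089, -0.003], 0.9)]
top view []
8.3167 [0.6372 0.035  0.3297]
```

View pics/aside.png

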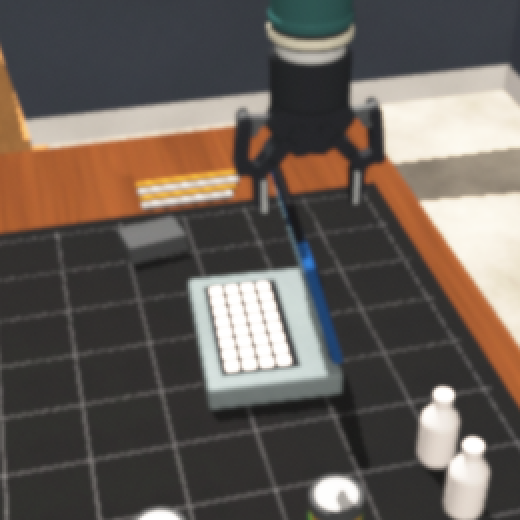

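View pics/atop.png

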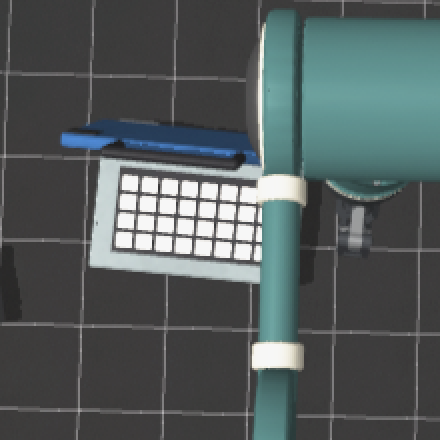

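The screen looks raised to about 75.5° (bar at (0.653, 0.209, 0.252)). The tin to the right of the monitor is first.

```bash
python3 -c "
from h import *
to([.6235,-.1355,.12],[.997,-.075,0])"
```

```text
t 8.3167 pos [0.6372 0.035  0.3297] gap 0.08525951557909892 F [ 0.3335 -0.3715  0.3378]
shift now-axes mm [171.0418 209.6815  -0.6048] shift target-axes [171.002  209.7131  -0.854 ] turn [ 0.0002 -0.0012 -0.0002]
```

```bash
python3 -m inch '[[-1,[34,10,0],[0,0,0]],[-1,[34,20,0],[0,0,0]],[-1,[34,20,0],[0,0,0]],[-1,[34,20,0],[0,0,0]],[-1,[34,20,0],[0,0,0]],[-1,[0,35,0],[0,0,0]],[-1,[0,35,0],[0,0,0]],[-1,[0,30,0],[0,0,0]],[-1,[0,15,0],[0,0,0]],[-1,[0,0,0],[0,0,0]],[-1,[0,0,0],[0,0,0]]]'
python3 s5.py b; python3 -c "
from h import *
to([.6235,-.1355,.05],[.997,-.075,0])
for c in ('top','side'): print([(np.round(r['xyz'],4).tolist(),round(r['confidence'],2)) for r in finder.tip_of('tin_a',c)])"
```

```text
t: 9.23
eef_pos: [0.6233, -0.135, 0.1237]
ee_rot: [-1.173, 1.268, -1.264]
wrist_force: [0.4, -0.4, 1.1]
finger_gap: 0.0853
side bar [([0.6558, 0.2039, 0.2518], 0.74), ([0.6978, -0.3837, 0.0022], 0.22)]
side hinge [([0.7072, 0.2055, 0.051], 0.86)]
side monitor [([0.6287, 0.2074, 0.0023], 0.57), ([0.5825, -0.0, -0.0003], 0.48)]
side view []
top bar [([0.6523, 0.212, 0.2539], 0.63)]
top hinge [([0.6236, -0.1375, 0.003], 0.75), ([0.7045, 0.2062, 0.046], 0.69)]
top monitor [([0.6269, 0.2106, 0.0012], 0.88)]
top view []
9.7333 [ 0.6242 -0.1359  0.1255]
t 9.7333 pos [ 0.6242 -0.1359  0.1255] gap 0.08515680453019076 F [ 0.1136 -0.7751  0.5157]
shift now-axes mm [-0.313  75.4854 -0.7862] shift target-axes [-0.3023 75.4863 -0.7065] turn [-0.001  -0.0029  0.0002]
[([0.4832, -0.3325, 0.0022], 0.85), ([0.6257, -0.138, 0.0036], 0.81), ([0.4393, -0.1307, -0.0014], 0.51)]
[([0.6267, -0.1344, 0.0024], 0.75), ([0.4388, -0.1317, 0.0047], 0.66), ([0.4826, -0.3284, 0.0029], 0.6)]
```

View pics/bside_full.png

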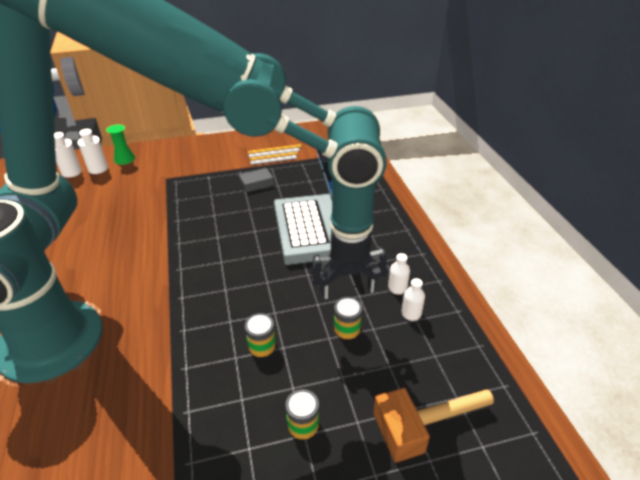

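View pics/btop_full.png

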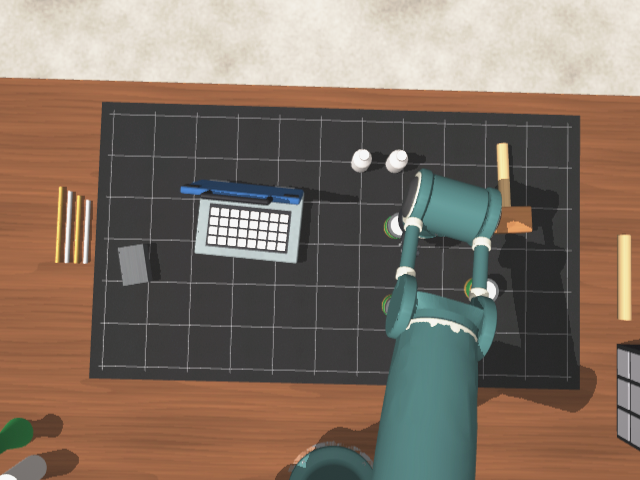

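Gripper is over the tin at pixel (347,318) in the side view, and the screen is standing clear. I'll descend, grip and heft.

```bash
python3 -m inch '[[-1,[0,20,0],[0,0,0]],[-1,[0,25,0],[0,0,0]],[-1,[0,20,0],[0,0,0]],[-1,[0,10,0],[0,0,0]],[-1,[0,0,0],[0,0,0]],[1,[0,0,0],[0,0,0]],[1,[0,0,0],[0,0,0]],[1,[0,0,0],[0,0,0]],[1,[0,0,0],[0,0,0]],[1,[0,0,0],[0,0,0]],[1,[0,-8,0],[0,0,0]],[1,[0,-12,0],[0,0,0]],[1,[0,-12,0],[0,0,0]],[1,[0,-8,0],[0,0,0]],[1,[0,0,0],[0,0,0]],[1,[0,0,0],[0,0,0]],[1,[0,0,0],[0,0,0]],[1,[0,0,0],[0,0,0]]]' 50
python3 - <<'E'
from h import *
for i in range(5):
    grab_frame('side'); o=get_obs(); print(o['wrist_force'],o['wrist_torque'],o['eef_pos'],o['finger_gap'])
p,d=grab_frame('side'); cv2.imwrite('pics/c.png',p[:,:,::-1])
P=cloud('top',grab_frame('top')[1])
b=(P[...,2]>.06)&(P[...,2]<.225)&(P[...,0]>.62)&(P[...,0]<.76)&(P[...,1]>.07)&(P[...,1]<.35)
Q=P[b]; print(len(Q)); s=Q[:,0]*.997-Q[:,1]*.075
# profile: front-most u vs z
for z in np.arange(.06,.225,.015):
    k=abs(Q[:,2]-z)<.0075
    if k.sum()>5: print(round(z,3),k.sum(),np.percentile(s[k],[5,50,95]).round(4))
E
```

```text
t: 11.33
eef_pos: [0.6232, -0.1356, 0.089]
ee_rot: [-1.172, 1.268, -1.266]
wrist_force: [0.3, 0.7, -2.9]
finger_gap: 0.0551
[-1.2381  0.074  -3.1426] [ 0.0225 -0.0068 -0.0272] [ 0.6231 -0.1356  0.0888] 0.055286755977255804
[ 0.0044  0.6891 -3.2599] [-0.0433 -0.0084  0.0014] [ 0.6232 -0.1356  0.0889] 0.05515812724180981
[-0.858   0.697  -3.3503] [-0.0159  0.0306  0.0129] [ 0.6233 -0.1357  0.0889] 0.05556615724175652
[ 0.183   1.0497 -2.1232] [ 0.0019  0.0129 -0.0783] [ 0.6234 -0.1357  0.0891] 0.055520318321148385
[ 0.6066 -0.1074 -3.0031] [0.0209 0.0005 0.0095] [ 0.6235 -0.1357  0.0892] 0.05525642839013673
1579
0.06 34 [0.6881 0.6888 0.6898]
0.075 88 [0.6843 0.6862 0.6879]
0.09 86 [0.6805 0.682  0.684 ]
0.105 95 [0.6763 0.6784 0.6801]
0.12 94 [0.673  0.6746 0.6763]
0.135 104 [0.6688 0.6707 0.6724]
0.15 105 [0.6648 0.6666 0.6685]
0.165 87 [0.6612 0.663  0.6648]
0.18 116 [0.6573 0.6595 0.6621]
0.195 280 [0.6404 0.6533 0.6576]
0.21 481 [0.642  0.6483 0.6527]
0.225 9 [0.6425 0.6455 0.6472]
```

View pics/c.png

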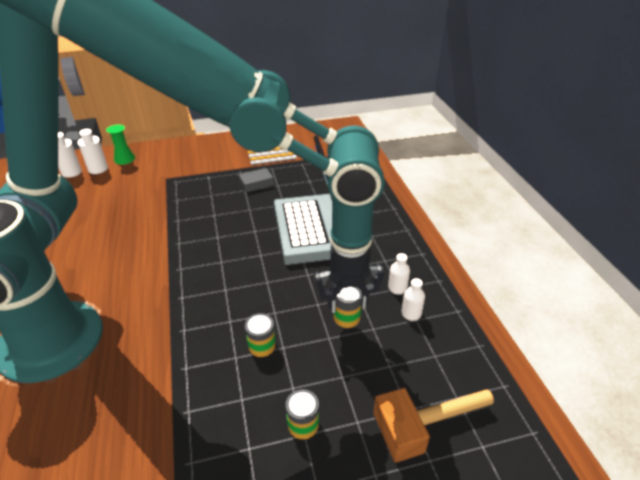

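A plane fit on the screen face gives 75.5°. This first tin weighs about 3 N, so it is light. Setting it back down.

```bash
python3 -m inch '[[1,[0,15,0],[0,0,0]],[1,[0,15,0],[0,0,0]],[1,[0,8,0],[0,0,0]],[1,[0,2,0],[0,0,0]],[1,[0,0,0],[0,0,0]],[-1,[0,0,0],[0,0,0]],[-1,[0,0,0],[0,0,0]],[-1,[0,0,0],[0,0,0]],[-1,[0,0,0],[0,0,0]],[-1,[0,-15,0],[0,0,0]],[-1,[0,-30,0],[0,0,0]],[-1,[0,-35,0],[0,0,0]],[-1,[0,0,-25],[0,0,0]],[-1,[0,0,-30],[0,0,0]],[-1,[0,0,-30],[0,0,0]],[-1,[0,0,-30],[0,0,0]],[-1,[0,0,-30],[0,0,0]],[-1,[0,0,-20],[0,0,0]],[-1,[0,0,-10],[0,0,0]],[-1,[0,0,0],[0,0,0]]]'
python3 - <<'E'
from h import *
for c in ('top','side'): p,d=grab_frame(c);cv2.imwrite(f'pics/d{c}.png',p[:,:,::-1]);print([(np.round(r['xyz'],4).tolist(),round(r['confidence'],2)) for r in finder.tip_of('tin_a',c)])
to([.4375,-.133,.05],[.997,-.075,0])
E
```

```text
t: 13.35
eef_pos: [0.4476, -0.1219, 0.1296]
ee_rot: [-1.172, 1.267, -1.266]
wrist_force: [0.7, -0.7, -0.1]
finger_gap: 0.0854
[([0.6238, -0.1355, 0.0029], 0.92), ([0.4823, -0.3309, 0.0027], 0.76), ([0.4388, -0.1284, 0.0014], 0.59)]
[([0.4384, -0.1312, 0.0025], 0.93), ([0.6268, -0.1309, 0.0026], 0.88), ([0.4822, -0.3278, 0.0012], 0.6)]
t 13.55 pos [ 0.4512 -0.1226  0.1304] gap 0.08545597716262691 F [-0.7532  0.473   0.9869]
shift now-axes mm [ 11.4473  80.3755 -12.986 ] shift target-axes [ 11.4388  80.3966 -12.862 ] turn [-0.0019 -0.0029  0.0004]
```

View pics/dside.png

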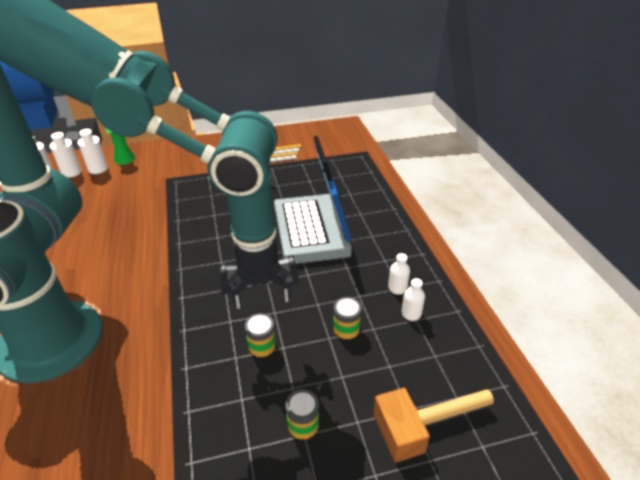

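First tin stands upright again at (347,318). Next is the tin at (260,335).

```bash
python3 -m inch '[[-1,[10.5,0,-12.5],[0,0,0]],[-1,[0,20,0],[0,0,0]],[-1,[0,25,0],[0,0,0]],[-1,[0,25,0],[0,0,0]],[-1,[0,10,0],[0,0,0]],[-1,[0,0,0],[0,0,0]],[1,[0,0,0],[0,0,0]],[1,[0,0,0],[0,0,0]],[1,[0,0,0],[0,0,0]],[1,[0,0,0],[0,0,0]],[1,[0,0,0],[0,0,0]],[1,[0,-8,0],[0,0,0]],[1,[0,-12,0],[0,0,0]],[1,[0,-12,0],[0,0,0]],[1,[0,-8,0],[0,0,0]],[1,[0,0,0],[0,0,0]],[1,[0,0,0],[0,0,0]],[1,[0,0,0],[0,0,0]],[1,[0,0,0],[0,0,0]]]' 50
python3 - <<'E'
from h import *
for i in range(5):
    grab_frame('side'); o=get_obs(); print(o['wrist_force'],o['wrist_torque'],o['eef_pos'],o['finger_gap'])
p,d=grab_frame('side'); cv2.imwrite('pics/e.png',p[:,:,::-1])
E
```

```text
t: 15.13
eef_pos: [0.4353, -0.1313, 0.0889]
ee_rot: [-1.172, 1.268, -1.265]
wrist_force: [-0.3, 0.7, -3.5]
finger_gap: 0.0543
[-0.16    0.0806 -3.3291] [ 0.0023 -0.0078 -0.057 ] [ 0.4353 -0.1314  0.0889] 0.05450789261772301
[-0.2369  0.7237 -2.6567] [ 0.0609  0.0059 -0.012 ] [ 0.4354 -0.1314  0.089 ] 0.054127657941132265
[ 0.4997 -0.2613 -3.501 ] [ 0.006  -0.0395 -0.045 ] [ 0.4356 -0.1315  0.0891] 0.05435838325474519
[-0.6665  0.251  -2.8811] [0.0097 0.0031 0.0183] [ 0.4357 -0.1315  0.0892] 0.05452060268108729
[ 0.0338  0.7693 -3.0573] [0.0817 0.0255 0.0172] [ 0.4358 -0.1316  0.0893] 0.05465452380951251
```

View pics/e.png

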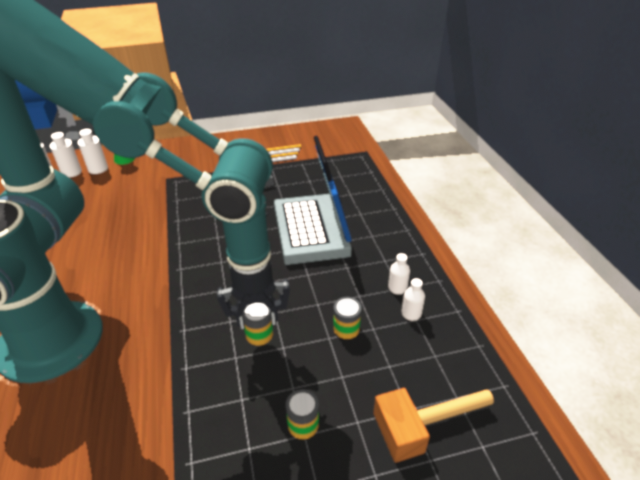

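About 3.1 N, so also light. Setting it down and moving to the third.

```bash
python3 -m inch '[[1,[0,15,0],[0,0,0]],[1,[0,15,0],[0,0,0]],[1,[0,8,0],[0,0,0]],[1,[0,2,0],[0,0,0]],[1,[0,0,0],[0,0,0]],[-1,[0,0,0],[0,0,0]],[-1,[0,0,0],[0,0,0]],[-1,[0,0,0],[0,0,0]],[-1,[0,0,0],[0,0,0]],[-1,[0,-15,0],[0,0,0]],[-1,[0,-30,0],[0,0,0]],[-1,[0,-35,0],[0,0,0]],[-1,[30,0,9.5],[0,0,0]],[-1,[36,0,11.5],[0,0,0]],[-1,[36,0,11.5],[0,0,0]],[-1,[36,0,11.5],[0,0,0]],[-1,[36,0,11.5],[0,0,0]],[-1,[20,0,6],[0,0,0]],[-1,[0,0,0],[0,0,0]],[-1,[0,0,0],[0,0,0]]]'
python3 - <<'E'
from h import *
for c in ('top','side'): p,d=grab_frame(c);cv2.imwrite(f'pics/f{c}.png',p[:,:,::-1]);print([(np.round(r['xyz'],4).tolist(),round(r['confidence'],2)) for r in finder.tip_of('tin_a',c)])
to([.482,-.33,.05],[.997,-.075,0])
E
```

```text
t: 17.1
eef_pos: [0.4823, -0.331, 0.1295]
ee_rot: [-1.17, 1.268, -1.268]
wrist_force: [1.1, 0.1, -0.6]
finger_gap: 0.0854
[([0.6218, -0.1364, 0.0031], 0.89), ([0.4823, -0.3315, 0.001], 0.82), ([0.436, -0.1268, -0.0011], 0.78), ([0.6238, 0.2096, 0.0016], 0.69), ([0.5196, 0.4754, 0.0065], 0.5)]
[([0.4825, -0.329, 0.0004], 0.96), ([0.4386, -0.1344, 0.0034], 0.88), ([0.6269, -0.1329, 0.0032], 0.65)]
t 17.3 pos [ 0.4819 -0.3285  0.1295] gap 0.08535686514298554 F [0.1926 0.8159 0.2782]
shift now-axes mm [ 1.5645 79.4616  0.2799] shift target-axes [ 1.5025 79.463   0.2111] turn [ 0.0008 -0.0019 -0.0008]
```

View pics/fside.png

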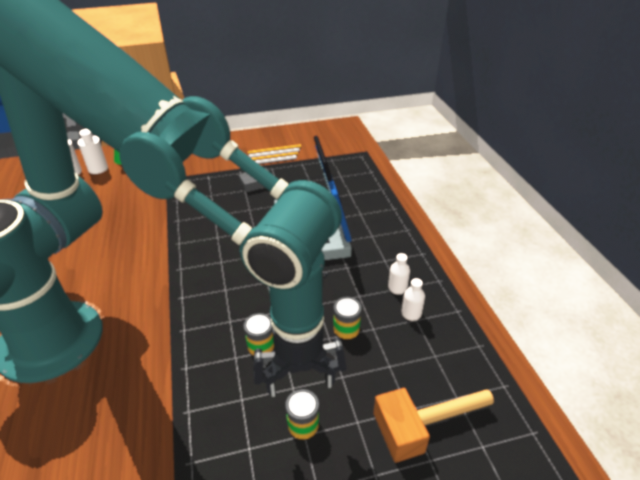

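Both light tins are standing at (259,335) and (347,318). Gripper is over the third at (302,414).

```bash
python3 -m inch '[[-1,[1.5,15,0],[0,0,0]],[-1,[0,25,0],[0,0,0]],[-1,[0,25,0],[0,0,0]],[-1,[0,14,0],[0,0,0]],[-1,[0,0,0],[0,0,0]],[-1,[0,0,0],[0,0,0]],[1,[0,0,0],[0,0,0]],[1,[0,0,0],[0,0,0]],[1,[0,0,0],[0,0,0]],[1,[0,0,0],[0,0,0]],[1,[0,0,0],[0,0,0]],[1,[0,-8,0],[0,0,0]],[1,[0,-12,0],[0,0,0]],[1,[0,-12,0],[0,0,0]],[1,[0,-8,0],[0,0,0]],[1,[0,0,0],[0,0,0]],[1,[0,0,0],[0,0,0]],[1,[0,0,0],[0,0,0]],[1,[0,0,0],[0,0,0]]]' 60
python3 - <<'E'
from h import *
for i in range(5):
    grab_frame('side'); o=get_obs(); print(o['wrist_force'],o['wrist_torque'],o['eef_pos'],o['finger_gap'])
p,d=grab_frame('side'); cv2.imwrite('pics/g.png',p[:,:,::-1])
P=cloud('side',d); x,y,_=o['eef_pos']
k=(np.hypot(P[...,0]-x,P[...,1]-y)<.04)&(P[...,2]>.02)&(P[...,2]<.06); print('low part',k.sum(),np.percentile(P[k][:,2],[1,5,50]) if k.sum() else 0)
E
```

```text
t: 18.88
eef_pos: [0.4816, -0.3309, 0.09]
ee_rot: [-1.172, 1.268, -1.265]
wrist_force: [0.3, -0.9, -6.3]
finger_gap: 0.0554
[ 0.5384  0.1918 -5.9961] [-0.028  -0.022   0.0002] [ 0.4816 -0.3309  0.0899] 0.055447770760884016
[ 0.2574  0.0568 -5.776 ] [ 0.031  -0.0228 -0.0209] [ 0.4816 -0.3309  0.0899] 0.05517497976460729
[ 0.3053  0.6826 -5.6347] [-0.0432 -0.003   0.0574] [ 0.4817 -0.331   0.09  ] 0.05538161649904616
[-0.2891 -0.1798 -5.8386] [-0.0632  0.0187 -0.0031] [ 0.4818 -0.331   0.0901] 0.05541222295302935
[-0.0879  0.5395 -5.6917] [ 0.0414 -0.025   0.0722] [ 0.4819 -0.3311  0.0902] 0.05562511028049915
low part 161 [0.0404 0.0416 0.0497]
```

View pics/g.png

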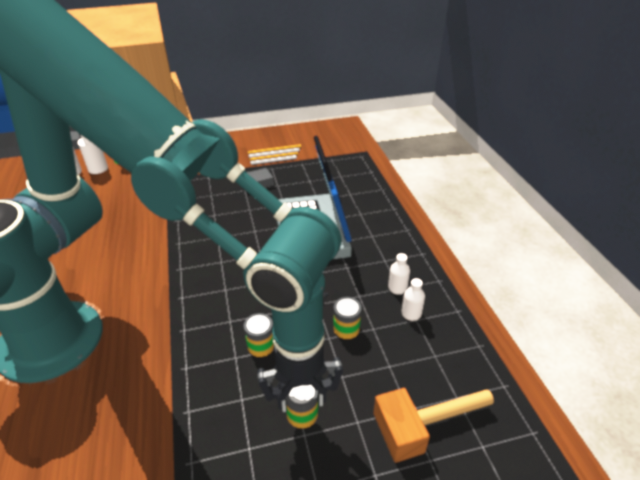

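Third tin weighs about 5.8 N (0.6 kg), so it is clearly the heaviest. Its underside is about 48 mm below the TCP. The view point is (0.4966, 0.2200, 0.143), so the TCP goes to z = 0.191. Lifting, then carrying it there.

```bash
python3 -m inch '[[1,[0,-15,0],[0,0,0]],[1,[0,-25,0],[0,0,0]],[1,[0,-30,0],[0,0,0]],[1,[0,-20,0],[0,0,0]],[1,[0,-11,0],[0,0,0]],[1,[-15,0,-0.7],[0,0,0]],[1,[-25,0,-1.2],[0,0,0]],[1,[-32,0,-1.5],[0,0,0]],[1,[-32,0,-1.5],[0,0,0]],[1,[-32,0,-1.5],[0,0,0]],[1,[-32,0,-1.5],[0,0,0]],[1,[-32,0,-1.5],[0,0,0]],[1,[-32,0,-1.5],[0,0,0]],[1,[-32,0,-1.5],[0,0,0]],[1,[-32,0,-1.5],[0,0,0]],[1,[-32,0,-1.5],[0,0,0]]]'
python3 -c "
from h import *
to([.4966,.22,.191],[.997,-.075,0])"
```

```text
t: 20.52
eef_pos: [0.4908, -0.0012, 0.1903]
ee_rot: [-1.173, 1.268, -1.265]
wrist_force: [0.8, -1.5, -5.9]
finger_gap: 0.0554
t 20.5167 pos [ 0.4908 -0.0012  0.1903] gap 0.055381613366715716 F [ 0.8181 -1.4738 -5.9177]
shift now-axes mm [-220.9397   -0.6062  -11.4964] shift target-axes [-220.9724   -0.6765  -10.8461] turn [ 0.0024 -0.0029 -0.0002]
```

```bash
python3 -m inch '[[1,[-32,0,-1.6],[0,0,0]],[1,[-32,0,-1.6],[0,0,0]],[1,[-32,0,-1.6],[0,0,0]],[1,[-32,0,-1.6],[0,0,0]],[1,[-32,0,-1.6],[0,0,0]],[1,[-28,0,-1.5],[0,0,0]],[1,[-20,-0.5,-1],[0,0,0]],[1,[-13,0,-0.5],[0,0,0]],[1,[0,0,0],[0,0,0]],[1,[0,0,0],[0,0,0]],[1,[0,0,0],[0,0,0]]]'
cat > fin.py <<'E'
from h import *
import sys
to([.4966,.22,.191],[.997,-.075,0])
for c in ('top','side'):
    p,d=grab_frame(c);cv2.imwrite(f'pics/{sys.argv[1]}{c}.png',p[:,:,::-1]);P=cloud(c,d)
    for n in('tin_a','monitor','hinge','bar','view'):print(c,n,[(np.round(r['xyz'],4).tolist(),round(r['confidence'],2)) for r in finder.tip_of(n,c)])
    o=get_obs();x,y,_=o['eef_pos']
    q=p.astype(int); k=(np.hypot(P[...,0]-x,P[...,1]-y)<.05)&(P[...,2]>.1)&(P[...,2]<.23)&(d>0)&((q[...,1]-q[...,2])>25)
    if k.sum(): print('tin px',k.sum(),P[k].min(0),P[k].max(0),np.percentile(P[k][:,2],[2,98]))
    b=(P[...,2]>.065)&(P[...,2]<.175)&(P[...,0]>.62)&(P[...,0]<.76)&(P[...,1]>.07)&(P[...,1]<.35)
    Q=P[b]
    if len(Q)>100:
        s=Q[:,0]*.997-Q[:,1]*.075; a=np.polyfit(Q[:,2],s,1); print('screen deg',90+np.degrees(np.arctan(a[0])),len(Q))
E
python3 fin.py h
```

```text
t: 21.43
eef_pos: [0.498, 0.2171, 0.1915]
ee_rot: [-1.173, 1.267, -1.267]
wrist_force: [-0.4, 0.1, -6.4]
finger_gap: 0.0553
t 21.4333 pos [0.498  0.2171 0.1915] gap 0.055320856171036534 F [-0.3783  0.0695 -6.4383]
shift now-axes mm [-2.7519  0.454  -1.649 ] shift target-axes [-2.7562  0.4557 -1.6414] turn [ 0.0014 -0.003   0.0015]
top tin_a [([0.6261, -0.1332, 0.0034], 0.73), ([0.4365, -0.1278, 0.001], 0.63)]
top monitor [([0.6274, 0.2133, 0.0027], 0.82)]
top hinge [([0.7021, 0.2029, 0.0454], 0.79), ([0.7752, -0.1315, 0.0016], 0.68), ([0.6969, -0.3834, 0.004], 0.33)]
top bar [([0.6952, -0.383, 0.002], 0.68)]
top view []
tin px 58 [0.478  0.1902 0.1451] [0.5202 0.2057 0.1876] [0.1457 0.1875]
screen deg 75.58140484036579 689
side tin_a [([0.4984, 0.2191, 0.1419], 0.97), ([0.6276, -0.1302, -0.0005], 0.94), ([0.4352, -0.1338, 0.0043], 0.81)]
side monitor [([0.6279, 0.2089, 0.0044], 0.9)]
side hinge [([0.7075, 0.2065, 0.0502], 0.81)]
side bar [([0.654, 0.2077, 0.2513], 0.57)]
side view []
tin px 418 [0.4686 0.1861 0.1407] [0.5245 0.2176 0.1975] [0.1433 0.1957]
screen deg 75.62305483688547 280
```

View pics/hside.png

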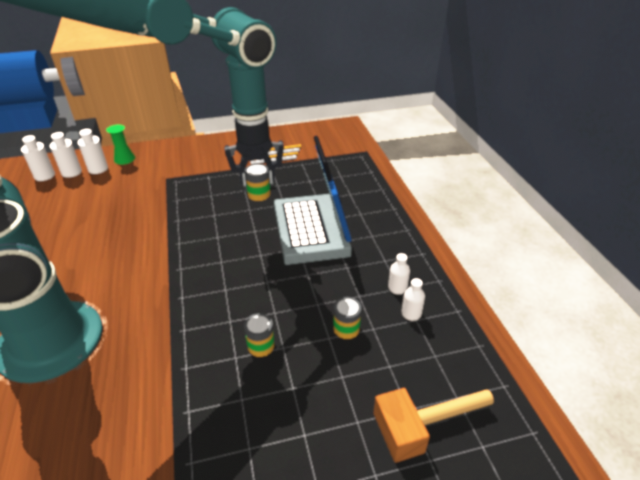

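View pics/htop.png

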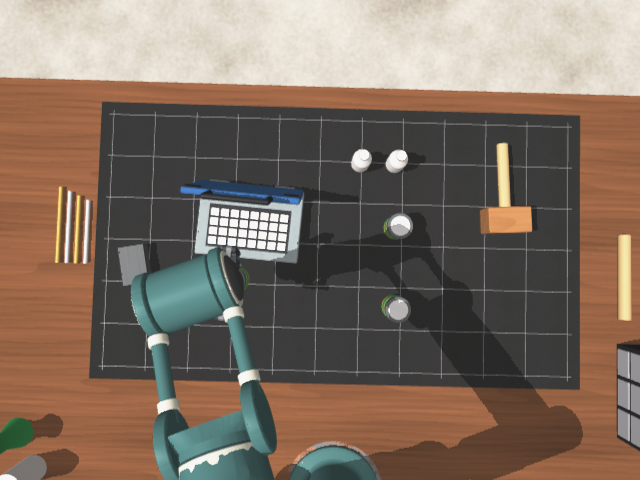

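The tin hangs upright in front of the screen at (258,183) in the side view. The other two are standing, and bottles, mallet and block are where they were. A final small trim follows.

```bash
python3 -c "
from h import *
to([.4966,.22,.191],[.997,-.075,0])"; python3 -m inch '[[1,[-1,0,-0.7],[0,0,0]],[1,[0,0,0],[0,0,0]],[1,[0,0,0],[0,0,0]],[1,[0,0,0],[0,0,0]],[1,[0,0,0],[0,0,0]],[1,[0,0,0],[0,0,0]],[1,[0,0,0],[0,0,0]],[1,[0,0,0],[0,0,0]],[1,[0,0,0],[0,0,0]]]'; python3 fin.py i
```

```text
t 22.0333 pos [0.4987 0.2179 0.1923] gap 0.05516900483493575 F [ 0.2204 -0.3856 -5.2484]
shift now-axes mm [-1.8849  1.3369 -2.2451] shift target-axes [-1.8919  1.337  -2.2392] turn [-0.0001 -0.0031 -0.    ]
t: 22.78
eef_pos: [0.4981, 0.2191, 0.1923]
ee_rot: [-1.171, 1.266, -1.266]
wrist_force: [0.8, -0.2, -5.4]
finger_gap: 0.0549
t 22.7833 pos [0.4981 0.2191 0.1923] gap 0.05486185976867754 F [ 0.8322 -0.1572 -5.3605]
shift now-axes mm [-0.7834  1.3021 -1.5239] shift target-axes [-0.7878  1.3021 -1.5215] turn [-0.     -0.0029 -0.    ]
top tin_a [([0.6222, -0.1372, 0.0013], 0.74), ([0.4996, 0.2197, 0.1412], 0.7), ([0.4343, -0.1315, 0.0003], 0.64)]
top monitor [([0.6246, 0.21, 0.0036], 0.95)]
top hinge []
top bar [([0.6532, 0.213, 0.2515], 0.92), ([0.7077, 0.2039, 0.0495], 0.65)]
top view []
tin px 58 [0.4778 0.1925 0.1465] [0.5203 0.2075 0.1889] [0.1507 0.1882]
screen deg 75.54892018797683 694
side tin_a [([0.4345, -0.1343, 0.0021], 0.84), ([0.498, 0.2225, 0.1396], 0.65), ([0.6289, 0.2099, 0.0048], 0.65), ([0.6268, -0.1324, 0.0031], 0.64)]
side monitor [([0.6269, 0.2076, 0.0049], 0.7)]
side hinge [([0.6275, -0.1322, 0.003], 0.71), ([0.7088, 0.2057, 0.0499], 0.63)]
side bar [([0.6529, 0.2054, 0.2504], 0.95)]
side view [([0.6569, 0.2084, 0.2501], 0.34)]
tin px 421 [0.469  0.1897 0.1411] [0.5245 0.2229 0.1981] [0.1432 0.1956]
screen deg 75.53582855584527 278
```

Everything is within about 2 mm of target and still. Handing in.

```bash
python3 -c "
from workcell import ticket
print(ticket.close_job())"
```

```text
the job is handed in; nothing more can be done
None
```

I raised the screen by its carry bar and let go, hefted all three tins, and handed in at about 23 s while holding the heaviest at the view point. The hand-in gives no verdict, so the results below are my own measurements.

- **Screen:** depth fits from both cameras put it at about 75.5°, and it stayed there through the last check.
- **Weights:** two tins read about 3.0 N and 3.1 N. The third, first seen at (0.482, -0.330), read about 5.8 N, so it is clearly the heaviest.
- **Held tin:** it is upright at the view point. The gripper stood 1–2 mm from its target, and the detections put the tin's underside at about (0.499, 0.221, 0.140) against the wanted (0.497, 0.220, 0.143).
- **Everything else:** in the last pictures I viewed, taken just before a final trim of about 1 mm, the two light tins stood upright on the mat where they had been. The bottles, mallet and block looked unmoved. No other tin went near the view point.

Nothing failed. The trained networks gave a few stray detections, such as reporting the mallet as the bar, which I ignored. The bar slid a few millimetres in the grip while the screen was being raised, which did no harm.

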